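# Hook the cup carrier forward in the cup keeper

### The job

Take the hook tool from the mat, hook it behind the upright pull bar of the steel cup carrier that stands back under the clear hood, and draw the carrier forward until it sits against the hood's two front stop posts, which are clamped a little differently each time. Keep it snug there for a second with a steady pull of about 15 N, never letting the pull reach 25 N, and without touching the carrier with the gripper. Then unhook, leaving the carrier forward, lay the hook tool flat on the mat without dropping it, and disturb nothing else.

Things in the scene. Friction and masses are not known exactly. Their poses are not given: they have to be found in the camera images.
- hook_grip (a point): Hook tool, about 0.14 kg, lying flat on the mat: centre of its dark wooden handle, a block 90 mm long (tool x), 24 mm wide (tool y), 30 mm high (tool z, up). From the handle's front end (+x) an 8 mm thick round steel shaft runs on along x, at this point's height, to x = 140 mm; there it bends sideways into a straight arm towards +y (see hook_bend).
- hook_bend (a point): Middle of the hook tool's sideways arm, 8 mm thick: x = 137.5, y = 16, z = 0 mm from the handle's centre, in tool axes. The arm runs from x = 140, y = 0 to x = 133, y = 36 mm (centre lines), slanting back a little so as to hold a bar. The bar should lie against the arm's side that faces the handle.
- mat: Fixed black rubber mat on the counter, 280 mm (x) by 170 mm (y), 4 mm thick; origin at the middle of its underside.
- keeper: Fixed green base of the cup keeper. Origin on the counter, on its centre line, at the middle of the stop posts' setting range; x points into the hood, z up. Floor 8 mm thick, x = -40 to 315 mm, 210 mm wide; side rails 34 mm high, inner faces at y = +-85 mm.
- carrier: Loose steel cup carrier (tray with four stacks of upside-down navy paper cups), 152 mm deep (x), 164 mm wide, 0.5 to 0.9 kg; slides with friction (2 to 7 N) on the keeper's floor between the rails. Origin at the middle of its lower front edge, x to the back. Home: its 60 mm high front on the two stop posts. Starts with its origin at x = 70 to 100 mm in the keeper's frame.
- carrier_bar (a point): Middle of the carrier's upright pull bar: vertical round bar 8 mm thick, reaching 33 mm up and down from this point, standing 35 mm in front of the carrier's front (x = -35, y = 0, z = 55 mm in its frame) and joined to it at top and bottom. Between bar and carrier is a 31 mm clear gap, open to both sides.
- loose_cups: Bystander: loose stack of navy paper cups, 68 mm across, 117 mm high; origin under its centre.
- syrup: Bystander: amber syrup bottle, 60 mm across, 190 mm high; origin under its centre.
- sugar_bowl: Bystander: white bowl, 90 mm across, 50 mm high; origin under its centre.
- hood: Clear hood on the keeper, and the stop it carries; same origin and axes as the keeper. Roof 179 to 187 mm above the counter, open front edge at x = 50 mm: keep the gripper outside. Stop: two rigid dark posts, 14 mm wide, centred at y = +-78, tops 66 mm above the counter, 12 mm thick. Inner faces at one x, clamped anywhere from -18 to +18 mm each time, not measured: find it by feel.
Mind the look-alikes: they are no part of the job. There is more than one size of the part that bears hook_grip; the job needs the larger.

How it is judged:
On the way, in this order (a step that is already met when the one before it is completed fails the run):
1. the hook tool is picked up off the mat (height (world z) of hook_grip above 0.035 m and contact force between the fingers and hook above 1 N), for 0.2 s.
2. the carrier is dragged at least 30 mm forward by the hook (distance of carrier from where it was at the start of the episode above 0.03 m and contact force between hook and carrier above 0.3 N).
3. the hook keeps the carrier snug on the stop posts (over 4 N on the posts, over 10 N on the hook) for half a second (contact force between carrier and hood above 4 N and contact force between hook and carrier above 10 N and x of carrier in the frame of keeper below 0.022 m), for 0.5 s.
At the end, for the whole second after the job is handed in: The carrier stands at rest on the keeper's floor, drawn forward to the stop posts' setting range (origin between -22 and 22 mm along the keeper's x), upright; the hook tool lies flat, released and at rest, with the centre of its handle over the mat (x of carrier in the frame of keeper between -0.022 and 0.022 m and z of carrier in the frame of keeper below 0.011 m and angle between carrier's own z axis and vertical below 0.04 rad and linear speed of each of carrier, hook below 0.01 m/s and x of hook_grip in the frame of mat between -0.14 and 0.14 m and y of hook_grip in the frame of mat between -0.085 and 0.085 m and height (world z) of hook_grip below 0.025 m and angle between hook_grip's own z axis and vertical below 0.1 rad); the robot touches nothing.
It fails at once if the hook's force on the carrier reaches 25 N (contact force between hook and carrier above 25 N).
It fails at once if the gripper touches the carrier (contact force between any of the fingers, the arm and carrier above 0.2 N).
It fails at once if the hook tool is let go above the mat (dropped) (contact force between the fingers and hook below 0.05 N and height (world z) of hook_grip above 0.04 m).
It fails at once if the carrier is tipped (angle between carrier's own z axis and vertical above 0.12 rad).
It fails at once if a bystander is moved more than 20 mm (distance of any of loose_cups, syrup, sugar_bowl from where it was at the start of the episode above 0.02 m).
It also fails if it takes over 72 s, if anything falls off the work surface, if the arm or the gripper's body presses on something with over 40 N, if the wrist force passes 120 N, or if a joint passes its speed limit or range.

### The arm

A 6-joint arm with a two-finger parallel gripper is mounted at the origin on the work surface. World frame = base frame: x ahead of the robot, y to its left, z up, the work surface at z = 0. Lengths are in m, angles in rad, forces in N, time in s.
With the tool pointing down it reaches from about 0.35 to 0.925 m from the base axis. Payload 6.4 kg.
Tool frame: the origin (TCP) lies at the very end of the fingers, on their centre line; the grasp point (between the pads) lies 19 mm behind it; z points along the fingers, y is the line along which they close (so a half turn about z gives the same grasp; the last joint's range is limited). The gripper opens to 85 mm and grips with 20 to 120 N. Pads are 22 mm wide; open, the fingers measure 114 mm over their backs; the gripper's body (76 mm by 85 mm) begins 54 mm behind the grasp point. The pads swing forward as they close: fully open they stand 13 mm farther back than shut.
Start: joints at [-1.426, 0.245, 1.558, -0, 1.339, -0.174], TCP at [0.204, -0.617, 0.231] pointing down, gripper open.
Joint ranges: [-3.13, 3.13], [-1.02, 2.26], [0.13, 2.54], [-0.95, 4.09], [0.21, 2.88], [-2.74, 2.74]. Speed limits (rad/s): [2.57, 2.57, 3.14, 3.14, 3.14, 3.14].

### API

Orientations are given as [roll, pitch, yaw] about the fixed x, y, z axes, in that order (R = Rz(yaw) Ry(pitch) Rx(roll)).
In Python, from plant import bot gives the robot as it stands.
- The arm moves only by the tool drive_tool, never from a script. Its arguments are lists of equal length, an entry for each row: "rotation": the turn, a rotation vector about the world's x, y, z normalised to -1 to 1, where 1 is 2 rad, a list of three; "offset": the shift along the world's x, y, z normalised to -1 to 1, where 1 is 0.3 m, a list of three; "gripper": the opening, from -1 (shut) to 1 (fully open). In form: {"rotation": [[wx, wy, wz], ...], "offset": [[x, y, z], ...], "gripper": [gripper, ...]}. A call has 1 to 8 rows; each row is the pose to reach, as a shift and turn from the pose commanded when the call began; what a row does not reach only later rows make up. A row lasts 1/12 s, in which the tool goes at most 41.7 mm and 7.16 degrees, less where a joint would pass 70% of its speed; a pose out of reach is approached as far as the arm can. A call with a number of a shift or a turn outside -1 to 1 is refused whole. A call with a gripper value outside its range is refused whole. The fingers move at their own pace and stop on an object; the grip force is fixed at half the most. Time passes only in rows, so rows that repeat a pose let the fingers close. It gives the time, the measured TCP pose, the force, the opening and the grip force at its end, in the units of the state.
- bot.sense(): the state, without advancing time (a new reading comes with each control period).
- bot.camera(name): name is "scene" or "top"; returns a dict with "img" (384x512x3 uint8, red, green, blue), "camera_matrix" (3x3 intrinsics, pixels), "R" (3x3) and "t" (3): a world point X has camera coordinates R X + t. Camera axes: x right, y down, z forward; pixel columns grow to the right and rows downward; lengths in m; the calibration is good to about 2 mm. A picture is of the moment at which its call begins. There is no depth.
- bot.close_job(): hands the job in; it is judged then, once.
The state is a dict: "time": time; "joint_positions": joint angles; "dq": joint speeds; "joint_efforts": joint torques, N m; "tool_pos": TCP position; "eef_rot": TCP orientation; "ft_force": force on the tool from outside, world axes, zero at the start; "ft_torque": the same for the moment, N m; "grip_width": finger opening in m; "grasp_force": force on a finger pad.
Only numpy, scipy, OpenCV 4.12 (cv2) and the standard library are available. Lean on these libraries where they do the work, as an engineer would, in place of code of your own. Each camera call takes 0.05 s, during which the arm holds its last target. There are 200 camera calls.

## Working session

There is one attempt and no reset: what is moved stays moved. The work goes in short steps, Python scripts to look and compute and a tool call to move; the robot and the scene stay as the last step left them, time stands still between calls to the robot, and variables do not carry over. Pictures are saved under pics/ and viewed, at most 10 in all, crops included, and the job is handed in when it is done.

Besides the shell and the picture viewer there is one more tool, called as name(argument=value, ...) on one line, values as JSON. drive_tool: Moves the arm, as the interface text tells. Its arguments: {"type":"object","properties":{"rotation":{"type":"array","items":{"type":"array","items":{"type":"number","minimum":-1,"maximum":1}}},"offset":{"type":"array","items":{"type":"array","items":{"type":"number","minimum":-1,"maximum":1}}},"gripper":{"type":"array","items":{"type":"number"}}},"required":["rotation","offset","gripper"]}

```bash
mkdir -p pics
cat > h.py <<'E'
import numpy as np,cv2
from plant import bot
def snap(name,tag):
    c=bot.camera(name); cv2.imwrite(f'pics/{tag}.png',cv2.cvtColor(c['img'],cv2.COLOR_RGB2BGR)); 
    np.savez(f'pics/{tag}.npz',K=c['camera_matrix'],R=c['R'],t=c['t']); return c
def ray(tag,u,v,z):
    d=np.load(f'pics/{tag}.npz');K,R,t=d['K'],d['R'],np.ravel(d['t'])
    o=-R.T@t; r=R.T@np.linalg.inv(K)@np.array([u,v,1.]); return o+r*(z-o[2])/r[2]
def proj(tag,X):
    d=np.load(f'pics/{tag}.npz'); p=d['K']@(d['R']@np.array(X)+np.ravel(d['t'])); return p[:2]/p[2]
E
python3 -c "
from h import *
for n in('scene','top'):
  snap(n,n+'0'); im=cv2.imread(f'pics/{n}0.png'); cv2.imwrite(f'pics/{n}0b.png',cv2.resize(im,(800,600),interpolation=cv2.INTER_CUBIC))
  d=np.load(f'pics/{n}0.npz');print(n,-d['R'].T@np.ravel(d['t']),d['K'][0,0])
print(bot.sense())
"
```

```text
scene [ 1.01498038 -0.2221692   0.8272344 ] 352.2837367587063
top [0.36353238 0.02062025 1.01316567] 362.16039286434767
{'time': 0.1, 'joint_positions': array([-1.42609417e+00,  2.45730584e-01,  1.55888390e+00,  1.92367889e-05,
        1.33870535e+00, -1.74105212e-01]), 'dq': array([ 0.00098807, -0.00079302, -0.00196192, -0.00124676, -0.00146069,
        0.00016648]), 'joint_efforts': array([-1.97550326e-04, -4.30671215e+01, -3.27129328e+01, -1.61077151e-04,
        2.88050127e-03, -2.50266504e-05]), 'tool_pos': array([ 0.20366654, -0.61674522,  0.23030366]), 'eef_rot': array([-3.13989483e+00, -3.17623548e-04,  3.18802658e-01]), 'ft_force': array([0.70715055, 0.38386493, 0.30478183]), 'ft_torque': array([-0.04610379,  0.00866125, -0.04056555]), 'grasp_force': 0.0, 'grip_width': 0.08565371436169768}
```

View pics/scene0b.png

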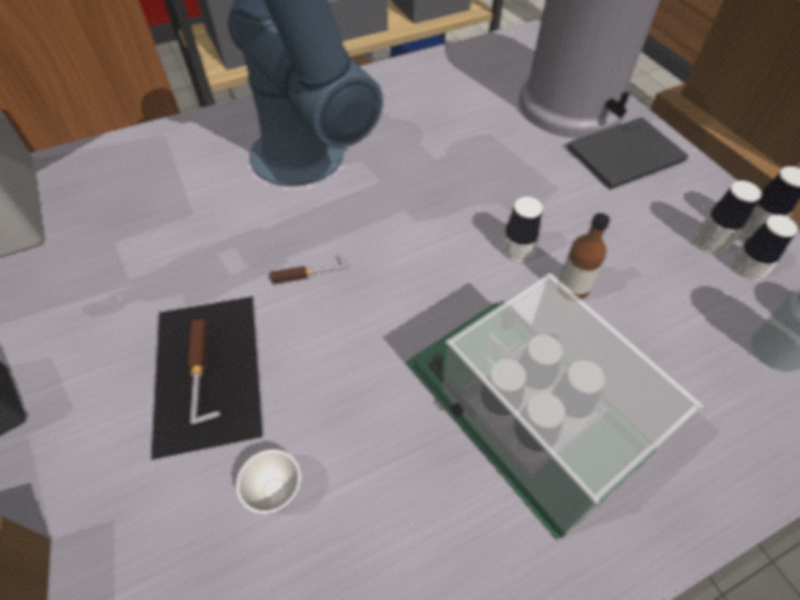

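View pics/top0b.png

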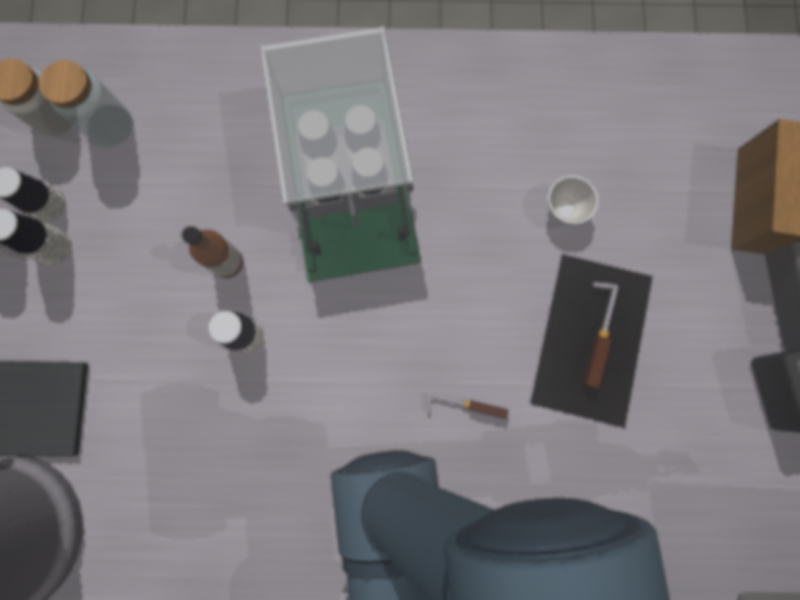

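Two hook tools appear in the top view, enlarged to 800x600: one on the mat with its handle at about (598,360), and a smaller one on the bare counter at about (486,409). The one on the mat is larger and lies where the task says. The keeper's front faces the robot, with posts at about (315,247) and (403,232) and the bar at about (352,205). I'll confirm both in a crop.

```bash
python3 -c "
from h import *
im=cv2.imread('pics/top0.png')
a=cv2.resize(im[155:280,335:425],(432,600),interpolation=cv2.INTER_CUBIC)  # 4.8x
b=cv2.resize(im[105:185,180:275],None,fx=3.8,fy=3.8,interpolation=cv2.INTER_CUBIC)
s=cv2.imread('pics/scene0.png')[175:245,265:360]
c=cv2.resize(s,None,fx=3.8,fy=3.8,interpolation=cv2.INTER_CUBIC)
o=np.zeros((600,800,3),np.uint8);o[:,:432]=a;o[:304,435:435+361]=b;o[310:576,435:796]=c
cv2.imwrite('pics/c1.png',o)
"
```

```text
(no output)
```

View pics/c1.png

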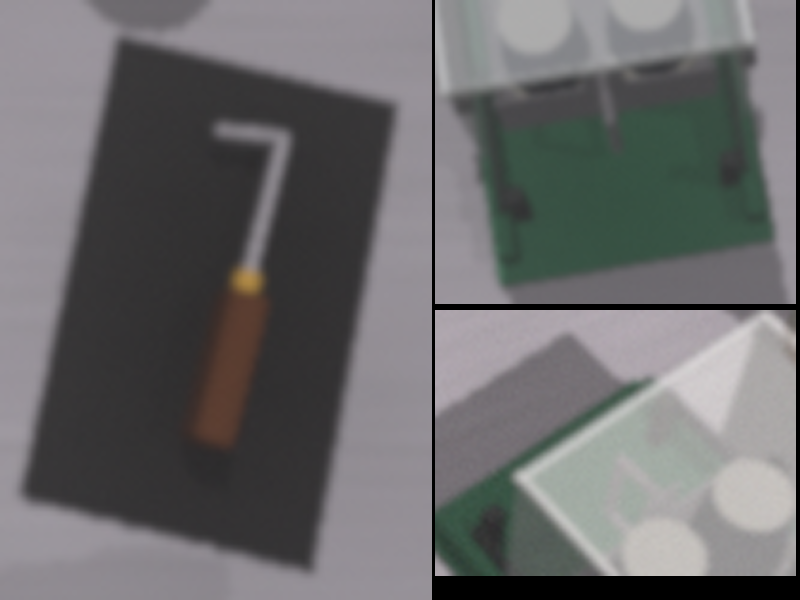

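The crop confirms the large hook on the mat: handle from (211,442) to (256,288), arm tip at (215,130). In the keeper crop the front corners are at (505,285) and (775,240), the posts at (515,200) and (732,170), and the bar's lower end at about (615,148).

```bash
cat > m.py <<'E'
from h import *
A=lambda x,y:(335+(x+.5)/4.8-.5,155+(y+.5)/4.8-.5)
B=lambda x,y:(180+(x-435+.5)/3.8-.5,105+(y+.5)/3.8-.5)
C=lambda x,y:(265+(x-435+.5)/3.8-.5,175+(y-310+.5)/3.8-.5)
np.set_printoptions(precision=4,suppress=True)
t0='top0'
print('mat',*[ray(t0,*A(*p),.004)[:2] for p in((118,38),(397,103),(313,572),(22,495))])
print('shaft',ray(t0,*A(250,270),.019),ray(t0,*A(284,136),.019),'tip',ray(t0,*A(215,130),.019))
h=ray(t0,*A(211,442),.034),ray(t0,*A(256,290),.034); print('handle',h,(h[0]+h[1])/2)
l=ray(t0,*B(505,285),.008);r=ray(t0,*B(775,240),.008)
print('front',l,r,np.linalg.norm(l-r))
hl=ray(t0,*B(447,98),.187);hr=ray(t0,*B(756,60),.187);print('hood',hl,hr,np.linalg.norm(hl-hr))
yv=(l-r)/np.linalg.norm(l-r);
yaw=np.arctan2(-yv[0],yv[1]);print('yaw',yaw, np.arctan2(-(hl-hr)[0],(hl-hr)[1]))
pl=ray(t0,*B(510,190),.066);pr=ray(t0,*B(732,160),.066);print('posts',pl,pr,np.arctan2(-(pl-pr)[0],(pl-pr)[1]))
xv=np.array([np.cos(yaw),np.sin(yaw),0]);o=(l+r)/2+.04*xv;print('keeper',o)
o2=(hl+hr)/2-.05*xv;print('keeper via hood',o2)
b=ray(t0,*B(615,148),.03);print('bar bottom',b,(b-o)@xv,(b-o)@yv)
print('bar scene z.096',ray('scene0',*C(620,455),.096))
E
python3 m.py
```

```text
mat [ 0.6189 -0.2757] [ 0.5816 -0.4402] [ 0.309  -0.3756] [ 0.3498 -0.2114]
shaft [ 0.479  -0.3425  0.019 ] [ 0.5578 -0.3662  0.019 ] tip [ 0.5608 -0.326   0.019 ]
handle (array([ 0.3806, -0.3107,  0.034 ]), array([ 0.4659, -0.3399,  0.034 ])) [ 0.4233 -0.3253  0.034 ]
front [0.5616 0.1833 0.008 ] [ 0.5988 -0.0173  0.008 ] 0.20405517994279312
hood [0.6451 0.1955 0.187 ] [0.6729 0.0022 0.187 ] 0.19521579591795102
yaw 0.18339189465591596 0.1432225546002096
posts [0.6189 0.1731 0.066 ] [0.6432 0.0159 0.066 ] 0.1536764068007886
keeper [0.6195 0.0903 0.008 ]
keeper via hood [0.6099 0.0897 0.187 ]
bar bottom [0.6618 0.1025 0.03  ] 0.043803936072527604 0.004337199631853302
bar scene z.096 [0.6593 0.1032 0.096 ]
```

The hook sits at about (0.4235, -0.325) with yaw -0.295. The bar is at about (0.661, 0.103) and the keeper's yaw is about 0.165. I'll move above the hook handle.

drive_tool(rotation=[[0,0,-0.307],[0,0,-0.307],[0,0,-0.307],[0,0,-0.307],[0,0,-0.307],[0,0,-0.307],[0,0,-0.307],[0,0,-0.307]], offset=[[0.733,0.972,-0.4],[0.733,0.972,-0.4],[0.733,0.972,-0.4],[0.733,0.972,-0.4],[0.733,0.972,-0.4],[0.733,0.972,-0.4],[0.733,0.972,-0.4],[0.733,0.972,-0.4]], gripper=[1,1,1,1,1,1,1,1])

```text
time: 0.77
tool_pos: [0.395, -0.3625, 0.1264]
eef_rot: [-3.141, 0.0, -0.296]
ft_force: [0.4, 0.7, 0.1]
grip_width: 0.0849
grasp_force: 0.0
```

drive_tool(rotation=[[0,0,0],[0,0,0],[0,0,0],[0,0,0]], offset=[[0.095,0.125,-0.12],[0.095,0.125,-0.12],[0.095,0.125,-0.12],[0.095,0.125,-0.12]], gripper=[1,1,1,1])

```text
time: 1.1
tool_pos: [0.4227, -0.326, 0.0904]
eef_rot: [-3.141, 0.002, -0.293]
ft_force: [-0.5, -0.1, 0.3]
grip_width: 0.0853
grasp_force: 0.0
```

```bash
python3 -c "
from h import *
snap('scene','s1'); im=cv2.imread('pics/s1.png')
print(bot.sense()['tool_pos'],bot.sense()['eef_rot'])
cv2.imwrite('pics/s1c.png',cv2.resize(im[150:310,60:260],(750,600),interpolation=cv2.INTER_CUBIC))
"
```

```text
[ 0.42290865 -0.32739749  0.09154599] [ 3.14110077e+00 -2.16028161e-04 -2.94916846e-01]
```

View pics/s1c.png

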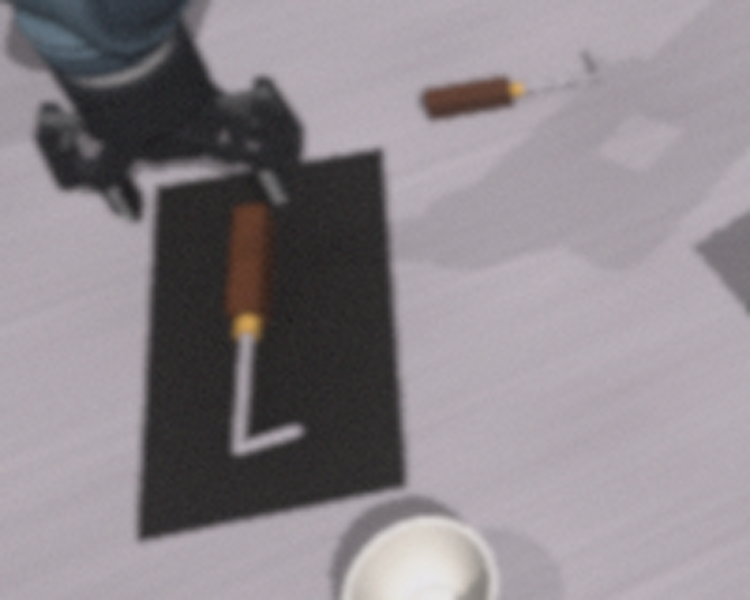

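The view shows the open gripper straddling the handle line: fingertips at (128,205) and (275,190), handle centre at (249,262). I'll cross-check against this camera.

```bash
python3 -c "
from h import *
f=lambda u,v,z:print(ray('s1',60+(u+.5)/3.75-.5,150+(v+.5)/3.75-.5,z))
f(253,205,.034);f(247,300,.034);f(250,206,.034);f(238,450,.019);f(247,322,.019);f(302,430,.019)
"
```

```text
[ 0.38601129 -0.30692312  0.034     ]
[ 0.46181777 -0.32934455  0.034     ]
[ 0.3859288  -0.30906326  0.034     ]
[ 0.55924453 -0.36296672  0.019     ]
[ 0.46860374 -0.33548997  0.019     ]
[ 0.56371861 -0.32222559  0.019     ]
```

drive_tool(rotation=[[0,0,0],[0,0,0],[0,0,0],[0,0,0]], offset=[[0,0,-0.12],[0,0,-0.2],[0,0,-0.267],[0,0,-0.267]], gripper=[1,1,1,1])

```text
time: 1.48
tool_pos: [0.4205, -0.3264, 0.0083]
eef_rot: [-3.139, 0.005, -0.297]
ft_force: [-0.2, -0.3, 0.1]
grip_width: 0.0853
grasp_force: 0.0
```

drive_tool(rotation=[[0,0,0],[0,0,0],[0,0,0],[0,0,0],[0,0,0],[0,0,0],[0,0,0],[0,0,0]], offset=[[0,0,0],[0,0,0],[0,0,0],[0,0,0],[0,0,0],[0,0,0],[0,0,0],[0,0,0]], gripper=[-1,-1,-1,-1,-1,-1,-1,-1])

```text
time: 2.15
tool_pos: [0.4237, -0.3278, 0.0126]
eef_rot: [3.14, -0.002, -0.295]
ft_force: [-0.0, 0.5, 5.8]
grip_width: 0.0229
grasp_force: 60.2
```

drive_tool(rotation=[[0,0,0],[0,0,0],[0,0,0],[0,0,0],[0,0,0],[0,0,0],[0,0,0],[0,0,0]], offset=[[0,0,0.06],[0,0,0.12],[0,0,0.2],[0,0,0.28],[0,0,0.36],[0,0,0.36],[0,0,0.36],[0,0,0.36]], gripper=[-1,-1,-1,-1,-1,-1,-1,-1])

```text
time: 2.82
tool_pos: [0.4223, -0.3262, 0.1179]
eef_rot: [-3.141, 0.002, -0.295]
ft_force: [-0.3, -0.0, -1.9]
grip_width: 0.0224
grasp_force: 59.2
```

drive_tool(rotation=[[0,0,0.03],[0,0,0.06],[0,0,0.09],[0,0,0.12],[0,0,0.15],[0,0,0.18],[0,0,0.21],[0,0,0.23]], offset=[[0.02,0.1,0],[0.04,0.2,0],[0.07,0.33,0],[0.09,0.46,0],[0.12,0.59,0],[0.15,0.72,0],[0.17,0.83,0],[0.19,0.93,0]], gripper=[-1,-1,-1,-1,-1,-1,-1,-1])

```text
time: 3.48
tool_pos: [0.4784, -0.0452, 0.117]
eef_rot: [-3.14, 0.003, 0.168]
ft_force: [0.4, 0.9, -1.6]
grip_width: 0.0229
grasp_force: 59.4
```

drive_tool(rotation=[[0,0,0],[0,0,0],[0,0,0],[0,0,0],[0,0,0],[0,0,0]], offset=[[0.02,0.1,-0.05],[0.044,0.2,-0.1],[0.044,0.231,-0.15],[0.044,0.231,-0.2],[0.044,0.231,-0.2],[0.044,0.231,-0.2]], gripper=[-1,-1,-1,-1,-1,-1])

```text
time: 3.98
tool_pos: [0.4912, 0.0218, 0.057]
eef_rot: [-3.14, 0.005, 0.165]
ft_force: [0.6, -1.0, -0.5]
grip_width: 0.0229
grasp_force: 59.4
```

```bash
python3 -c "
from h import *
snap('top','t2');snap('scene','s2'); im=cv2.imread('pics/t2.png');s=cv2.imread('pics/s2.png')
print(bot.sense()['tool_pos'],bot.sense()['eef_rot'])
a=cv2.resize(im[105:205,180:275],None,fx=4.2,fy=4.2,interpolation=cv2.INTER_CUBIC)
b=cv2.resize(s[165:265,235:330],None,fx=4.2,fy=4.2,interpolation=cv2.INTER_CUBIC)
cv2.imwrite('pics/c2.png',np.hstack([a,b]))
"
```

```text
[0.49311778 0.02100079 0.05919048] [-3.14153584e+00  2.23939569e-04  1.64106935e-01]
```

View pics/c2.png

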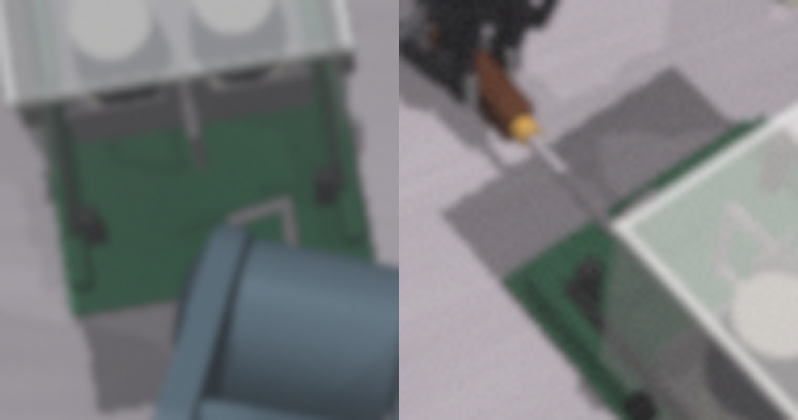

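The left pane shows the hook's corner at (292,200) and its tip at (230,220), with the bar's strip running from (185,80) to its lower end at (200,165). The arm tip is to the right of and in front of the bar, as intended.

```bash
python3 -c "
from h import *
B=lambda x,y:(180+(x+.5)/4.2-.5,105+(y+.5)/4.2-.5)
inv=lambda p:((p[0]+.5-180)*4.2,(p[1]+.5-105)*4.2)
np.set_printoptions(precision=4,suppress=True)
h=np.array([.4931,.021,.0655]);y=.164
e=np.array([np.cos(y),np.sin(y),0]);f=np.array([-e[1],e[0],0])
c=ray('t2',*B(292,200),.0655);t=ray('t2',*B(230,220),.0655)
print('corner',c,'pred',h+.14*e,'tip',t,'pred',h+.133*e+.036*f)
for b in ([.661,.103],[.655,.100],[.667,.104]):
  for z in(.03,.096): print(b,z,inv(proj('t2',b+[z])), 'joint end',inv(proj('t2',np.array(b+[z])+.035*e)))
"
```

```text
corner [0.6276 0.0391 0.0655] pred [0.6312 0.0439 0.0655] tip [0.6138 0.0787 0.0655] pred [0.6184 0.0782 0.0655]
[0.661, 0.103] 0.03 (np.float64(198.74908245577186), np.float64(165.26901403425717)) joint end (np.float64(191.66080806282378), np.float64(115.74748974481025))
[0.661, 0.103] 0.096 (np.float64(190.79733887498082), np.float64(134.4524361086659)) joint end (np.float64(183.2773461508849), np.float64(81.76390257362469))
[0.655, 0.1] 0.03 (np.float64(202.98755759953306), np.float64(173.97445178756539)) joint end (np.float64(195.86804081732944), np.float64(124.35417349623107))
[0.655, 0.1] 0.096 (np.float64(195.3165757618826), np.float64(143.7191390759159)) joint end (np.float64(187.7610518955839), np.float64(90.91838267109851))
[0.667, 0.104] 0.03 (np.float64(197.50102445488864), np.float64(156.6232035513664)) joint end (np.float64(190.42689807465183), np.float64(107.20010288930227))
[0.667, 0.104] 0.096 (np.float64(189.4727688555625), np.float64(125.25075057306191)) joint end (np.float64(181.96880466121678), np.float64(72.6740398998007))
```

drive_tool(rotation=[[0,0,0],[0,0,0],[0,0,0],[0,0,0],[0,0,0],[0,0,0]], offset=[[0.04,0.007,0],[0.09,0.015,0],[0.14,0.023,0],[0.19,0.032,0],[0.214,0.036,0],[0.214,0.036,0]], gripper=[-1,-1,-1,-1,-1,-1])

```text
time: 4.58
tool_pos: [0.5592, 0.0316, 0.0604]
eef_rot: [3.141, -0.003, 0.164]
ft_force: [0.7, -0.2, -0.5]
grip_width: 0.0227
grasp_force: 59.4
```

drive_tool(rotation=[[0,0,0],[0,0,0],[0,0,0],[0,0,0],[0,0,0],[0,0,0]], offset=[[-0.004,0.025,0],[-0.008,0.05,0],[-0.012,0.075,0],[-0.016,0.095,0],[-0.018,0.108,0],[-0.018,0.108,0]], gripper=[-1,-1,-1,-1,-1,-1])

```text
time: 5.08
tool_pos: [0.5513, 0.0657, 0.0591]
eef_rot: [-3.141, 0.0, 0.166]
ft_force: [0.4, 0.3, -1.6]
grip_width: 0.0225
grasp_force: 59.4
```

```bash
python3 -c "
from h import *
snap('top','t3');snap('scene','s3'); im=cv2.imread('pics/t3.png');s=cv2.imread('pics/s3.png')
print(bot.sense()['tool_pos'],bot.sense()['ft_force'])
a=cv2.resize(im[105:205,180:275],None,fx=4.2,fy=4.2,interpolation=cv2.INTER_CUBIC)
b=cv2.resize(s[165:265,245:340],None,fx=4.2,fy=4.2,interpolation=cv2.INTER_CUBIC)
cv2.imwrite('pics/c3.png',np.hstack([a,b]))
"
```

```text
[0.55178405 0.06480809 0.05916447] [-0.02282895 -0.14840906 -0.83194857]
```

View pics/c3.png

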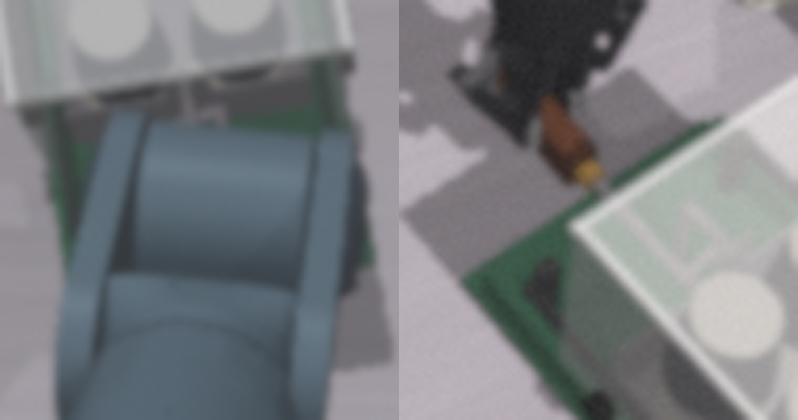

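The hook's corner is at (222,110) and its arm runs behind the bar, so it is engaged. Now I'll pull slowly.

drive_tool(rotation=[[0,0,0],[0,0,0],[0,0,0],[0,0,0],[0,0,0],[0,0,0],[0,0,0],[0,0,0]], offset=[[-0.008,-0.001,0],[-0.016,-0.003,0],[-0.024,-0.004,0],[-0.032,-0.005,0],[-0.04,-0.007,0],[-0.047,-0.008,0],[-0.053,-0.009,0],[-0.059,-0.01,0]], gripper=[-1,-1,-1,-1,-1,-1,-1,-1])

```text
time: 5.85
tool_pos: [0.5346, 0.0615, 0.0594]
eef_rot: [3.141, -0.001, 0.165]
ft_force: [4.6, 1.1, -3.5]
grip_width: 0.0228
grasp_force: 59.2
```

drive_tool(rotation=[[0,0,0],[0,0,0],[0,0,0],[0,0,0],[0,0,0],[0,0,0],[0,0,0],[0,0,0]], offset=[[-0.008,-0.001,0],[-0.016,-0.003,0],[-0.024,-0.004,0],[-0.032,-0.005,0],[-0.04,-0.007,0],[-0.048,-0.008,0],[-0.056,-0.009,0],[-0.064,-0.01,0]], gripper=[-1,-1,-1,-1,-1,-1,-1,-1])

```text
time: 6.52
tool_pos: [0.5149, 0.0586, 0.0593]
eef_rot: [3.142, -0.0, 0.165]
ft_force: [3.6, 1.4, -1.7]
grip_width: 0.0226
grasp_force: 59.3
```

drive_tool(rotation=[[0,0,0],[0,0,0],[0,0,0],[0,0,0],[0,0,0],[0,0,0],[0,0,0],[0,0,0]], offset=[[-0.008,-0.001,0],[-0.016,-0.003,0],[-0.024,-0.004,0],[-0.032,-0.005,0],[-0.04,-0.007,0],[-0.048,-0.008,0],[-0.056,-0.009,0],[-0.064,-0.01,0]], gripper=[-1,-1,-1,-1,-1,-1,-1,-1])

```text
time: 7.18
tool_pos: [0.4956, 0.0555, 0.0592]
eef_rot: [3.142, -0.0, 0.165]
ft_force: [4.5, 1.5, -2.0]
grip_width: 0.0231
grasp_force: 59.3
```

drive_tool(rotation=[[0,0,0],[0,0,0],[0,0,0],[0,0,0],[0,0,0]], offset=[[-0.004,-0.001,0],[-0.008,-0.001,0],[-0.012,-0.002,0],[-0.016,-0.003,0],[-0.02,-0.003,0]], gripper=[-1,-1,-1,-1,-1])

```text
time: 7.6
tool_pos: [0.4897, 0.0546, 0.0592]
eef_rot: [3.142, -0.0, 0.165]
ft_force: [4.9, 0.6, -2.9]
grip_width: 0.0229
grasp_force: 59.3
```

drive_tool(rotation=[[0,0,0],[0,0,0],[0,0,0]], offset=[[-0.002,0,0],[-0.004,-0.001,0],[-0.006,-0.001,0]], gripper=[-1,-1,-1])

```text
time: 7.85
tool_pos: [0.488, 0.0543, 0.0592]
eef_rot: [3.142, -0.0, 0.165]
ft_force: [4.5, 0.3, -1.2]
grip_width: 0.0228
grasp_force: 59.3
```

```bash
python3 -c "
from h import *
snap('scene','s4');s=cv2.imread('pics/s4.png')
t=bot.sense();print(t['tool_pos'],t['ft_force'])
cv2.imwrite('pics/c4.png',cv2.resize(s[195:295,250:385],None,fx=5.9,fy=5.9,interpolation=cv2.INTER_CUBIC))
"
```

```text
[0.48789378 0.05435602 0.0591219 ] [ 4.07775984  0.46572634 -2.37070983]
```

View pics/c4.png

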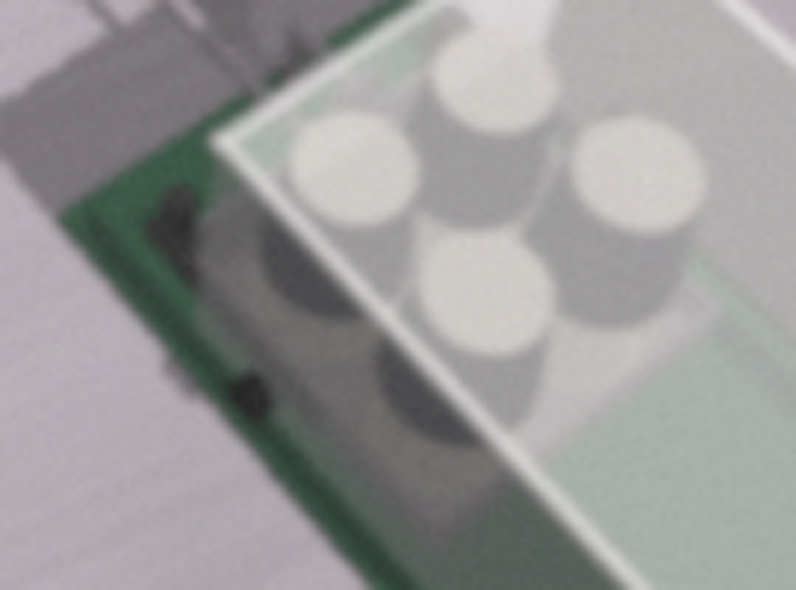

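The picture shows the post at (178,225) and the carrier's front edge at about (200,240), so only a few mm remain. I'll take fine steps.

drive_tool(rotation=[[0,0,0],[0,0,0],[0,0,0]], offset=[[-0.002,0,0],[-0.004,-0.001,0],[-0.004,-0.001,0]], gripper=[-1,-1,-1])

```text
time: 8.15
tool_pos: [0.4867, 0.0541, 0.0591]
eef_rot: [-3.142, 0.0, 0.165]
ft_force: [3.7, 1.0, -1.2]
grip_width: 0.023
grasp_force: 59.4
```

drive_tool(rotation=[[0,0,0],[0,0,0],[0,0,0]], offset=[[-0.002,0,0],[-0.004,-0.001,0],[-0.006,-0.001,0]], gripper=[-1,-1,-1])

```text
time: 8.4
tool_pos: [0.485, 0.0537, 0.0592]
eef_rot: [3.142, -0.0, 0.165]
ft_force: [5.0, 1.4, -1.5]
grip_width: 0.0227
grasp_force: 59.4
```

drive_tool(rotation=[[0,0,0],[0,0,0],[0,0,0]], offset=[[-0.002,0,0],[-0.004,-0.001,0],[-0.006,-0.001,0]], gripper=[-1,-1,-1])

```text
time: 8.65
tool_pos: [0.4832, 0.0535, 0.0591]
eef_rot: [3.142, -0.0, 0.165]
ft_force: [4.5, 0.7, -1.6]
grip_width: 0.023
grasp_force: 59.4
```

drive_tool(rotation=[[0,0,0],[0,0,0],[0,0,0]], offset=[[-0.002,0,0],[-0.004,-0.001,0],[-0.006,-0.001,0]], gripper=[-1,-1,-1])

```text
time: 8.9
tool_pos: [0.4814, 0.0532, 0.0591]
eef_rot: [3.142, -0.0, 0.165]
ft_force: [5.7, 1.2, -2.5]
grip_width: 0.0228
grasp_force: 59.4
```

drive_tool(rotation=[[0,0,0],[0,0,0],[0,0,0]], offset=[[-0.002,0,0],[-0.004,-0.001,0],[-0.006,-0.001,0]], gripper=[-1,-1,-1])

```text
time: 9.15
tool_pos: [0.4799, 0.0529, 0.0593]
eef_rot: [3.142, -0.001, 0.165]
ft_force: [6.5, 1.4, -2.3]
grip_width: 0.0226
grasp_force: 59.3
```

drive_tool(rotation=[[0,0,0],[0,0,0],[0,0,0]], offset=[[-0.002,0,0],[-0.004,-0.001,0],[-0.004,-0.001,0]], gripper=[-1,-1,-1])

```text
time: 9.4
tool_pos: [0.4797, 0.0527, 0.0596]
eef_rot: [3.141, -0.004, 0.164]
ft_force: [10.9, 1.8, -3.8]
grip_width: 0.0229
grasp_force: 59.0
```

Contact with the posts, at roughly 4 N/mm. One more mm should bring the pull to about 15 N.

drive_tool(rotation=[[0,0,0],[0,0,0],[0,0,0],[0,0,0]], offset=[[-0.0015,0,0],[-0.003,0,0],[-0.003,0,0],[-0.003,0,0]], gripper=[-1,-1,-1,-1])

```text
time: 9.73
tool_pos: [0.4796, 0.0527, 0.0599]
eef_rot: [3.141, -0.006, 0.164]
ft_force: [12.8, 2.3, -7.1]
grip_width: 0.023
grasp_force: 59.0
```

drive_tool(rotation=[[0,0,0],[0,0,0],[0,0,0],[0,0,0]], offset=[[-0.0015,0,0],[-0.0015,0,0],[-0.0015,0,0],[-0.0015,0,0]], gripper=[-1,-1,-1,-1])

```text
time: 10.07
tool_pos: [0.4796, 0.0528, 0.06]
eef_rot: [3.141, -0.007, 0.164]
ft_force: [13.7, 3.7, -6.4]
grip_width: 0.0229
grasp_force: 59.0
```

drive_tool(rotation=[[0,0,0],[0,0,0],[0,0,0],[0,0,0],[0,0,0],[0,0,0],[0,0,0],[0,0,0]], offset=[[0,0,0],[0,0,0],[0,0,0],[0,0,0],[0,0,0],[0,0,0],[0,0,0],[0,0,0]], gripper=[-1,-1,-1,-1,-1,-1,-1,-1])

```text
time: 10.73
tool_pos: [0.4796, 0.0528, 0.06]
eef_rot: [3.141, -0.006, 0.164]
ft_force: [14.2, 3.6, -7.1]
grip_width: 0.0226
grasp_force: 59.0
```

drive_tool(rotation=[[0,0,0],[0,0,0],[0,0,0],[0,0,0],[0,0,0],[0,0,0],[0,0,0],[0,0,0]], offset=[[0,0,0],[0,0,0],[0,0,0],[0,0,0],[0,0,0],[0,0,0],[0,0,0],[0,0,0]], gripper=[-1,-1,-1,-1,-1,-1,-1,-1])

```text
time: 11.4
tool_pos: [0.4796, 0.0528, 0.06]
eef_rot: [3.141, -0.007, 0.164]
ft_force: [14.0, 3.1, -7.5]
grip_width: 0.0231
grasp_force: 59.0
```

The snug hold lasted over 1 s at about 14.5 N. Now I'll unhook: forward, then sideways, then back.

drive_tool(rotation=[[0,0,0],[0,0,0],[0,0,0],[0,0,0],[0,0,0],[0,0,0]], offset=[[0.008,0.001,0],[0.016,0.003,0],[0.025,0.004,0],[0.034,0.006,0],[0.043,0.007,0],[0.043,0.007,0]], gripper=[-1,-1,-1,-1,-1,-1])

```text
time: 11.9
tool_pos: [0.49, 0.0547, 0.0589]
eef_rot: [-3.142, 0.001, 0.165]
ft_force: [1.0, -0.5, -2.2]
grip_width: 0.0226
grasp_force: 59.9
```

drive_tool(rotation=[[0,0,0],[0,0,0],[0,0,0],[0,0,0],[0,0,0],[0,0,0],[0,0,0]], offset=[[0.003,-0.02,0],[0.006,-0.04,0],[0.01,-0.06,0],[0.013,-0.08,0],[0.016,-0.1,0],[0.019,-0.12,0],[0.019,-0.12,0]], gripper=[-1,-1,-1,-1,-1,-1,-1])

```text
time: 12.48
tool_pos: [0.496, 0.0175, 0.0593]
eef_rot: [3.141, -0.0, 0.163]
ft_force: [-0.2, 0.2, -0.8]
grip_width: 0.0228
grasp_force: 59.9
```

drive_tool(rotation=[[0,0,0],[0,0,0],[0,0,0],[0,0,0],[0,0,0],[0,0,0],[0,0,0],[0,0,0]], offset=[[-0.05,-0.008,0],[-0.1,-0.017,0],[-0.15,-0.025,0],[-0.2,-0.033,0],[-0.2,-0.033,0.06],[-0.2,-0.033,0.12],[-0.2,-0.033,0.2],[-0.2,-0.033,0.2]], gripper=[-1,-1,-1,-1,-1,-1,-1,-1])

```text
time: 13.15
tool_pos: [0.4387, 0.0081, 0.1235]
eef_rot: [3.138, -0.008, 0.165]
ft_force: [0.5, -0.2, -0.2]
grip_width: 0.0229
grasp_force: 59.8
```

drive_tool(rotation=[[0,0,-0.03],[0,0,-0.06],[0,0,-0.09],[0,0,-0.12],[0,0,-0.15],[0,0,-0.18],[0,0,-0.21],[0,0,-0.23]], offset=[[0,-0.1,0],[0,-0.2,0],[0,-0.33,0],[0,-0.46,0],[0,-0.59,0],[0,-0.72,0],[0,-0.83,0],[0,-0.94,0]], gripper=[-1,-1,-1,-1,-1,-1,-1,-1])

```text
time: 13.82
tool_pos: [0.435, -0.275, 0.1182]
eef_rot: [-3.141, 0.001, -0.299]
ft_force: [0.5, 0.7, -1.0]
grip_width: 0.023
grasp_force: 59.8
```

Next, go over the mat and descend to just above it.

drive_tool(rotation=[[0,0,0],[0,0,0],[0,0,0],[0,0,0],[0,0,0],[0,0,0],[0,0,0],[0,0,0]], offset=[[0,-0.09,0],[0,-0.17,-0.06],[0,-0.17,-0.12],[0,-0.17,-0.18],[0,-0.17,-0.24],[0,-0.17,-0.29],[0,-0.17,-0.32],[0,-0.17,-0.32]], gripper=[-1,-1,-1,-1,-1,-1,-1,-1])

```text
time: 14.48
tool_pos: [0.4341, -0.3226, 0.0203]
eef_rot: [-3.139, 0.005, -0.295]
ft_force: [0.1, 0.8, -2.3]
grip_width: 0.0227
grasp_force: 59.8
```

```bash
python3 -c "
from h import *
snap('scene','s5');s=cv2.imread('pics/s5.png')
t=bot.sense();print(t['tool_pos'],t['ft_force'])
cv2.imwrite('pics/s5b.png',cv2.resize(s,(800,600),interpolation=cv2.INTER_CUBIC))
"
```

```text
[ 0.43492838 -0.32339169  0.02178967] [ 0.22620775  0.07281582 -1.43905688]
```

View pics/s5b.png

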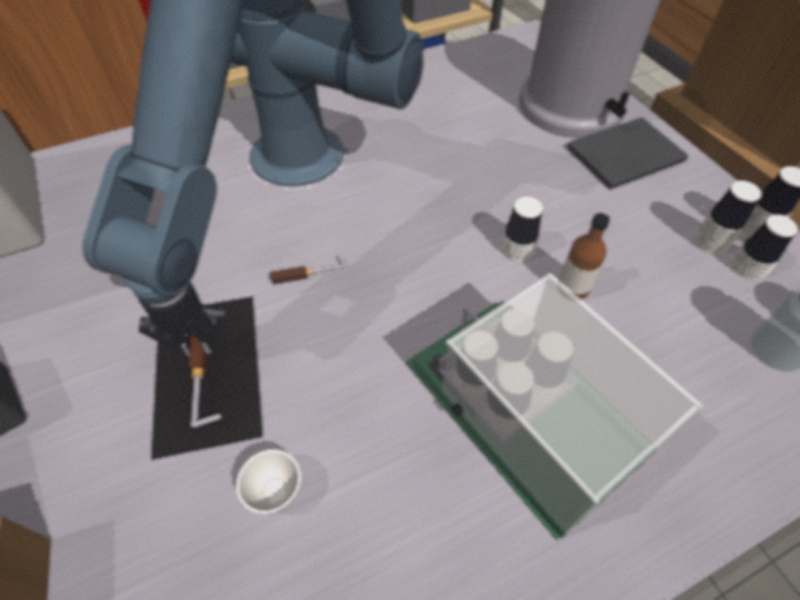

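The hook is over the mat near its original place, the carrier is forward at the posts (cups at about (515,365)), and the bystanders are undisturbed. I'll lower the hook until it touches.

drive_tool(rotation=[[0,0,0],[0,0,0],[0,0,0],[0,0,0],[0,0,0]], offset=[[0,0,-0.008],[0,0,-0.016],[0,0,-0.024],[0,0,-0.03],[0,0,-0.03]], gripper=[-1,-1,-1,-1,-1])

```text
time: 14.95
tool_pos: [0.4356, -0.3242, 0.0141]
eef_rot: [3.142, -0.0, -0.295]
ft_force: [0.1, -1.5, -1.0]
grip_width: 0.0226
grasp_force: 59.8
```

drive_tool(rotation=[[0,0,0],[0,0,0],[0,0,0]], offset=[[0,0,-0.003],[0,0,-0.005],[0,0,-0.005]], gripper=[-1,-1,-1])

```text
time: 15.2
tool_pos: [0.4357, -0.3243, 0.0127]
eef_rot: [3.141, -0.0, -0.295]
ft_force: [-0.2, 0.6, -0.9]
grip_width: 0.0229
grasp_force: 59.8
```

drive_tool(rotation=[[0,0,0],[0,0,0],[0,0,0]], offset=[[0,0,-0.003],[0,0,-0.005],[0,0,-0.005]], gripper=[-1,-1,-1])

```text
time: 15.45
tool_pos: [0.4358, -0.3243, 0.0126]
eef_rot: [-3.141, 0.001, -0.295]
ft_force: [-5.0, 4.0, 11.3]
grip_width: 0.0227
grasp_force: 61.6
```

It is on the mat. I'll ease off slightly and release slowly.

drive_tool(rotation=[[0,0,0],[0,0,0],[0,0,0],[0,0,0],[0,0,0],[0,0,0],[0,0,0],[0,0,0]], offset=[[0,0,0.004],[0,0,0.004],[0,0,0.004],[0,0,0.004],[0,0,0.004],[0,0,0.004],[0,0,0.004],[0,0,0.004]], gripper=[-1,-0.4,-0.2,0,0.3,0.6,1,1])

```text
time: 16.12
tool_pos: [0.4356, -0.3242, 0.0123]
eef_rot: [-3.142, 0.0, -0.295]
ft_force: [-0.6, -1.0, -0.0]
grip_width: 0.0852
grasp_force: 0.0
```

drive_tool(rotation=[[0,0,0],[0,0,0],[0,0,0],[0,0,0],[0,0,0],[0,0,0],[0,0,0],[0,0,0]], offset=[[0,0,0],[0,0,0],[0,0,0.06],[0,0,0.15],[0,0,0.25],[0,0,0.35],[0,0,0.45],[0,0,0.45]], gripper=[1,1,1,1,1,1,1,1])

```text
time: 16.78
tool_pos: [0.4385, -0.3273, 0.1544]
eef_rot: [3.135, -0.01, -0.295]
ft_force: [1.1, -0.9, 1.0]
grip_width: 0.0855
grasp_force: 0.0
```

```bash
python3 -c "
from h import *
snap('scene','s6');s=cv2.imread('pics/s6.png')
t=bot.sense();print(t['time'],t['tool_pos'],t['ft_force'],t['grip_width'])
cv2.imwrite('pics/s6b.png',cv2.resize(s,(800,600),interpolation=cv2.INTER_CUBIC))
"
```

```text
16.8333 [ 0.43744848 -0.32618986  0.15144713] [ 0.06643506 -0.01645182  0.06478169] 0.08528668319265392
```

View pics/s6b.png

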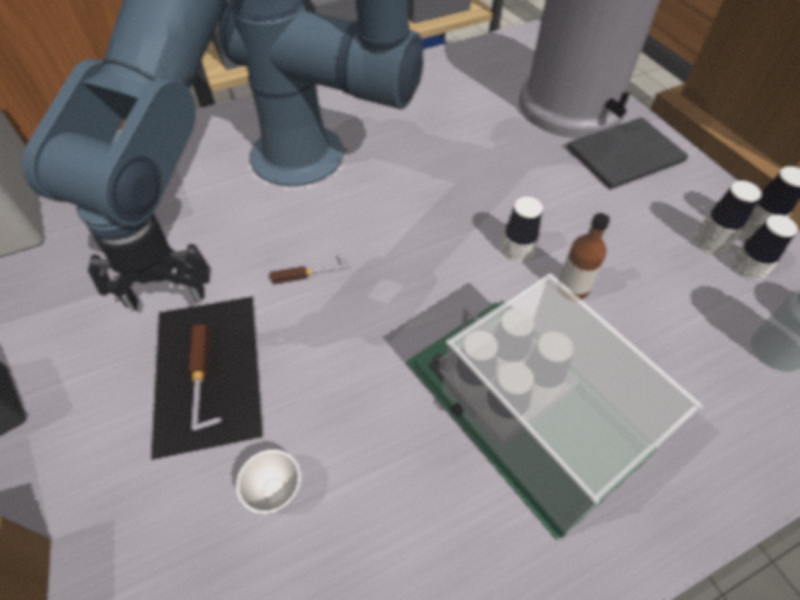

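The hook lies flat on the mat with its handle at (198,350), the carrier is forward, and the arm is clear. Handing in.

```bash
python3 -c "
from plant import bot
print(bot.close_job())"
```

```text
the job is handed in; nothing more can be done
None
```

The job is handed in, with no verdict returned: I drew the carrier onto the stop posts, held it there with a pull of about 14.5 N for over a second, unhooked, and laid the hook tool flat on the mat, with the bystanders looking unmoved in the last picture.

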